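# Right the toppled jar, brace it and unscrew its tight lid

## Robot

A 7-joint arm with a two-finger parallel gripper is mounted at the origin on a cart in front of the work surface, level with it; the furniture and walls round the work are solid. World frame = base frame: x ahead of the robot, y to its left, z up, the work surface at z = 0. Lengths are in m, angles in rad, forces in N, time in s.
With the tool pointing down it reaches from about 0.35 to 0.9 m from the base axis. Payload 8.1 kg.
Tool frame: the origin (TCP) lies between the finger pads; the fingertips stand 14 mm ahead of it and the grasp point (between the pads) lies 5 mm behind it; z points along the fingers, y is the line along which they close (so a half turn about z gives the same grasp; the last joint's range is limited). The gripper opens to 85 mm and grips with 20 to 120 N. Pads are 22 mm wide; open, the fingers measure 114 mm over their backs; the gripper's body (76 mm by 85 mm) begins 54 mm behind the grasp point. The pads swing forward as they close: fully open they stand 13 mm farther back than shut.
Start: joints at [1.113, 0.434, 0.025, 1.573, -0.012, 1.134, -0.075], TCP at [0.217, -0.586, 0.245] pointing down, gripper open.
Joint ranges: [-2.62, 2.62], [-0.44, 2.09], [-1.27, 1.32], [0.08, 2.57], [-1.32, 4.46], [0.12, 2], [-2.74, 2.74]. Speed limits (rad/s): [2.22, 2.22, 3.01, 3.01, 3.14, 3.14, 3.14].

## Interface

Orientations are given as a rotation vector (axis times angle).
In Python, from plant import manip gives the robot as it stands.
- The arm moves only by the tool carry_out, never from a script. Its argument "motion" is one flat list of numbers, 6 for each row, row after row: the shift along the tool's x, y, z in parts of the range, where 1.0 means 0.75 m, then the turn, a rotation vector about the tool's x, y, z in normalised numbers (1 is 4 rad). A call has 1 to 10 rows; each row is the pose to reach, as a shift and turn from the pose commanded when the call began, along the tool's axes at that moment; what a row does not reach only later rows make up. A row lasts 1/12 s, in which the tool goes at most 41.7 mm and 7.16 degrees, less where a joint would pass 70% of its speed; a pose out of reach is approached as far as the arm can. No shift or turn number may pass 1 either way. A call with a gripper value outside its range is refused whole. "jaw" is the opening, from 0 (shut) to 1 (fully open), set as the call begins (left out, the last holds). The fingers move at their own pace and stop on an object; "squeeze" is the grip in N (left out, the last holds). Time passes only in rows, so rows that repeat a pose let the fingers close. It gives the time, the measured TCP pose, the force, the opening and the grip force at its end, in the units of the state.
- manip.read_state(): the state, without advancing time (a new reading comes with each control period).
- manip.read_camera(name): name is "scene" or "top" or "wrist"; returns (picture, depth): 384x512x3 uint8, red, green, blue; 384x512 float32, m along the optical axis (not along the pixel's ray), 0 where there is no reading.
- manip.calibration(name): a dict with "fx", "fy", "cx", "cy" (pixels), "rvec" (rotation vector, rad) and "tvec" (3), from world to camera coordinates, as OpenCV has them. Camera axes: x right, y down, z forward; pixel columns grow to the right and rows downward; lengths in m; the calibration is good to about 2 mm. A picture is of the moment at which its call begins: read the wrist's pose just before it. calibration takes no time and is no camera call; for the wrist camera it gives the pose at the moment of the call.
- manip.sign_off(): hands the job in; it is judged then, once.
The state is a dict: "clock": time; "joints": joint angles; "dq": joint speeds; "effort": joint torques, N m; "eef_pos": TCP position; "eef_rot": TCP orientation; "force": force on the tool from outside, world axes, zero at the start; "moment": the same for the moment, N m; "grip_width": opening from 0.0 (shut) to 1.0 (fully open); "grip_force": force on a finger pad.
Only numpy, scipy, OpenCV 4.12 (cv2) and the standard library are available. Lean on these libraries where they do the work, as an engineer would, in place of code of your own. Each camera call takes 0.05 s, during which the arm holds its last target. There are 200 camera calls.

## Task

The blue storage jar has toppled: stand it upright, fully down in the square pocket of the wooden jar brace, with its lid still on. Then, with the jar braced there, unscrew the tight yellow lid anticlockwise and stop turning once the threads let go (about a sixth of a turn, well short of a quarter turn). Finish still holding the lid in the gripper, level and just above the jar's mouth (a few centimetres clear of it), the jar left standing in the brace and the other things on the worktop left alone.

Things in the scene. Friction and masses are not known exactly. Their poses are not given: they have to be found in the camera images.
- jar: Blue square stoneware jar, 58 x 58 mm, 126 mm high to its mouth (130 with lid on), 0.35 to 0.65 kg. Origin: centre of its underside; z points from base to mouth, x and y square to its flat sides (flat up to 96 mm above the base, then a shoulder and a round neck 38 mm wide). It starts lying on a flat side, mouth roughly towards +y. Until the lid is off, jar and lid move as one.
- lid: Yellow round screw lid, 56 mm in diameter, 22 mm high, 40 g, a white mark on top. Origin: centre of its lower rim; z points up out of its top. Screwed on, its lower rim is 108 mm above the jar's base and its x axis lies along the jar's x axis. Tight: takes about 0.35 N m to turn.
- jar_mouth (a point): Centre of the jar's mouth, 126 mm above the base on the jar's axis. With the lid on, 9 mm of the neck are free between the lid and the shoulder. A stiff black rubber seal in the mouth turns with the lid (a rib under the lid, 8 mm deep, sits in its slot) and makes it tight: about 0.35 N m. The lid slides straight up out of it.
- jar_brace: Wooden block fixed to the worktop, 110 x 110 x 24 mm. Origin: centre of its underside; z up; x and y square to its sides. In its top a square pocket, 65 x 65 mm with a 6 mm chamfer round the mouth, 18 mm deep (floor 6 mm above the worktop), in line with the sides. It takes the jar's base in any of the four square directions and stops it turning (but for about 7 degrees of play), not lifting.
- canister: Green canister with a lid, 92 mm in diameter, 130 mm high, at the back; origin at its underside. Leave alone.
- oil_bottle: Dark green square oil bottle with a yellow cap, 60 mm, 272 mm high, at the back; origin at its underside. Leave alone.
- sauce_bottle: Red-capped sauce bottle, 48 mm in diameter, 182 mm high, at the back; origin at its underside. Leave alone.
- pepper_mill: Wooden pepper mill, 58 mm in diameter, 170 mm high, at the back; origin at its underside. Leave alone.
- salt_shaker: Salt shaker, 44 mm in diameter, 90 mm high; origin at its underside. Leave alone.
- lemon: Lemon, 71 x 53 x 51 mm, at the right; origin at its underside. Leave alone.
- spoon: Steel spoon, 188 mm long, lying crosswise behind the work area; origin at its underside. Leave alone.
- lid_top (a point): Centre of the lid's top. The lid unscrews anticlockwise seen from above: its three inner lugs come clear of the jar's threads after about 48 degrees (against the jar); from there to 85 degrees it lifts straight off. It need not rise while turning. From about 95 degrees the lugs pass under the next threads.
Mind the look-alikes: they are no part of the job. Several things have the shape of the lid; the one meant has the colours described above.

How it is judged:
By the outcome, as a careful person would: the job done as asked, in the order asked, and still so for the second after the job is handed in, while the arm keeps its last pose, push and grip.
It also fails if it takes over 58 s, if anything falls off the work surface, if the arm or the gripper's body presses on something with over 40 N, if the wrist force passes 120 N, or if a joint passes its speed limit or range.

## Working session

There is one attempt and no reset: what is moved stays moved. The work goes in short steps, Python scripts to look and compute and a tool call to move; the robot and the scene stay as the last step left them, time stands still between calls to the robot, and variables do not carry over. Pictures are saved under pics/ and viewed, at most 10 in all, crops included, and the job is handed in when it is done.

Besides the shell and the picture viewer there is one more tool, called after "Call:" in YAML: its name, and indented under it one key for each argument. carry_out: Moves the arm, as the interface text tells. Its arguments: {"type":"object","properties":{"motion":{"type":"array","items":{"type":"number"}},"jaw":{"type":"number"},"squeeze":{"type":"number"}},"required":["motion"]}

```bash
ls; mkdir -p pics; cat > h.py <<'E'
import numpy as np, cv2
from scipy.spatial.transform import Rotation as R
from plant import manip
def cam(n):
    c=manip.calibration(n); K=np.array([[c['fx'],0,c['cx']],[0,c['fy'],c['cy']],[0,0,1]])
    return K,R.from_rotvec(np.ravel(c['rvec'])).as_matrix(),np.ravel(c['tvec'])
def cloud(n,d):
    K,Rm,t=cam(n); v,u=np.mgrid[:d.shape[0],:d.shape[1]]
    p=np.stack([(u-K[0,2])/K[0,0]*d,(v-K[1,2])/K[1,1]*d,d],-1)
    return (p-t)@Rm
def shot(n,f):
    c=cam(n); im,d=manip.read_camera(n); cv2.imwrite('pics/'+f+'.png',im[:,:,::-1]); P=cloud(n,d); P[d==0]=np.nan
    np.savez('pics/'+f+'.npz',im=im,d=d,P=P); return im,d,P
E
python3 - <<'E'
from h import *
for n in('scene','top'):
    im,d,P=shot(n,n+'0')
    print(n,cam(n)[1].T@-cam(n)[2])
a=np.hstack([cv2.imread('pics/scene0.png'),cv2.imread('pics/top0.png')]); 
s=manip.read_state(); print(s)
E
```

```text
pics
scene [-0.20494219  0.69980147  0.8428918 ]
top [ 0.38385216 -0.05206444  1.14174626]
{'clock': 0.1, 'joints': array([ 1.11342627,  0.43514177,  0.02497368,  1.57400021, -0.01160985,
        1.13400735, -0.0750883 ]), 'dq': array([ 0.00068556, -0.00202479, -0.00033374, -0.00218611,  0.00030828,
       -0.00053126,  0.00014754]), 'effort': array([ 4.10722423e-03, -6.71753168e+01,  1.02911141e+00, -3.16903245e+01,
        1.59785792e-02,  7.20923083e-03, -1.29414047e-05]), 'eef_pos': array([ 0.21691401, -0.58568913,  0.24461388]), 'eef_rot': array([-3.09097143e+00, -5.54017379e-01,  5.74244453e-04]), 'force': array([-0.40519555, -0.28859651,  0.58913754]), 'moment': array([-0.03673172, -0.02260425, -0.03568915]), 'grip_force': 0.0, 'grip_width': 1.0017200129375157}
```

View pics/scene0.png

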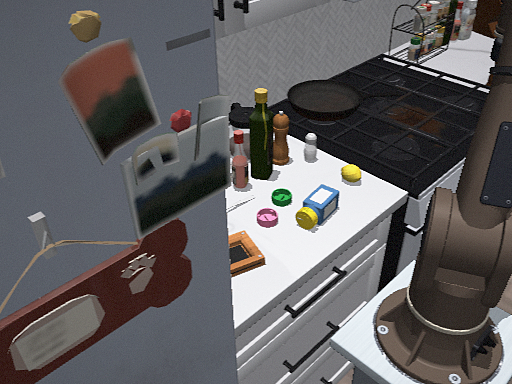

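View pics/top0.png

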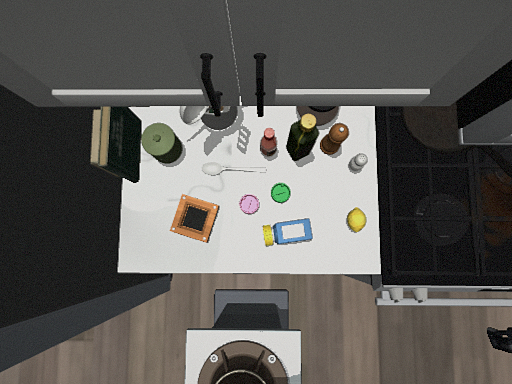

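The top view shows the blue jar at about (293,231) with its yellow lid at (268,235) pointing left (+y). The brace is at (195,218) and the pink and green rings are at (249,204) and (281,193). Next I'll measure them.

```bash
python3 - <<'E'
from h import *
z=np.load('pics/top0.npz'); im,P=z['im'],z['P']
hsv=cv2.cvtColor(im,cv2.COLOR_RGB2HSV)
ok=np.isfinite(P[...,2])
K,Rm,t=cam('top'); C=-Rm.T@t
def ray(u,v,h):
    r=Rm.T@np.linalg.inv(K)@[u,v,1]; return C+r*(h-C[2])/r[2]
def rect(name,m,h):
    m=cv2.morphologyEx(m.astype(np.uint8),cv2.MORPH_OPEN,np.ones((2,2)))
    c=max(cv2.findContours(m,0,2)[0],key=cv2.contourArea)
    mm=m.astype(bool)
    q=np.array([ray(u,v,h)[:2] for u,v in c[:,0]])
    b=cv2.minAreaRect((q*1000).astype(np.float32)); print(name,b, 'z',np.nanpercentile(P[mm&ok][:,2],[5,50,95]))
    return m
H,S,V=hsv[...,0],hsv[...,1],hsv[...,2]
win=np.zeros(H.shape,bool); win[200:260,250:325]=1
rect('blue',(win&(((H>95)&(H<125)&(S>100))|False)),.058)
rect('lid',(win&(H>20)&(H<35)&(S>120)&(V>80)),.028)
win2=np.zeros(H.shape,bool); win2[185:250,160:230]=1
rect('brace',win2&(H<22)&(S>100)&(V>60),.024)
rect('pocket',win2&(V<60),.024)
# heights along the jar
for nm,w in (('pink',(slice(190,216),slice(236,264))),('green',(slice(180,206),slice(270,294)))):
    p=P[w].reshape(-1,3); p=p[p[:,2]>.005]; print(nm,np.nanmean(p,0),np.nanpercentile(p[:,2],95))
p=P.reshape(-1,3); w=(p[:,2]>.045)&(p[:,2]<.075)
j=P[200:260,250:325].reshape(-1,3); j=j[j[:,2]>.05]; print('jar flat',cv2.minAreaRect((j[:,:2]*1000).astype(np.float32)),np.median(j[:,2]))
for n,(u,v) in dict(canister=(160,142),can_r=(182,150),sauce=(268,133),oil=(308,122),mill=(341,129),salt=(362,158),lemon=(357,219),cabinet=(260,95),cab2=(300,95),edge=(250,270)).items(): print(n,P[v,u].round(3))
E
```

```text
blue ((419.5224609375, -138.28439331054688), (55.44853591918945, 99.85188293457031), 8.378596305847168) z [0.00242136 0.05839858 0.06203149]
lid ((410.33453369140625, -71.86090087890625), (54.78142547607422, 21.637798309326172), 9.486539840698242) z [0.00192624 0.05393094 0.05923633]
brace ((456.8211669921875, 135.88150024414062), (110.71228790283203, 109.44015502929688), 72.53446197509766) z [0.00398443 0.02334685 0.02778886]
pocket ((455.1571960449219, 133.73094177246094), (55.235809326171875, 56.20903015136719), 72.69535064697266) z [0.0032838  0.00657968 0.01046279]
pink [ 0.50229362 -0.01613648  0.01292597] 0.02440219514089617
green [ 0.53631373 -0.10744253  0.01323177] 0.0248237046876067
jar flat ((420.76361083984375, -123.07178497314453), (58.269779205322266, 130.11288452148438), 8.690155029296875) 0.058611368872758265
canister [0.656 0.22  0.114]
can_r [0.661 0.183 0.005]
sauce [ 0.661 -0.068  0.182]
oil [ 0.661 -0.157  0.272]
mill [ 0.675 -0.252  0.172]
salt [ 0.618 -0.323  0.091]
lemon [ 0.456 -0.314  0.052]
cabinet [ 0.594 -0.05   0.607]
cab2 [ 0.63  -0.115  0.515]
edge [ 0.314 -0.021  0.003]
```

```bash
cat >> h.py <<'E'
Z=np.array([0,0,1.])
def orient(az,tilt,flip):
    """jar axis azimuth az (deg, horizontal dir a); tool z = -cos*up + sin*a; tool y = perpendicular to a (sign flip)"""
    a=np.array([np.cos(np.radians(az)),np.sin(np.radians(az)),0]); t=np.radians(tilt)
    z=-np.cos(t)*Z+np.sin(t)*a; y=flip*np.array([a[1],-a[0],0]); return np.column_stack([np.cross(y,z),y,z])
def go(grasp,Rt,back=0.0):
    s=manip.read_state(); Rc=R.from_rotvec(s['eef_rot']).as_matrix(); p=np.array(grasp)+(.005-back)*Rt[:,2]
    return np.r_[Rc.T@(p-s['eef_pos']), R.from_matrix(Rc.T@Rt).as_rotvec()].round(4)
E
python3 - <<'E'
from h import *
s=manip.read_state(); print(R.from_rotvec(s['eef_rot']).as_matrix().round(3))
for f in(1,-1):
    print(f,go([.4203,-.120,.031],orient(98.7,-20,f),.12))
E
```

```text
[[ 0.938  0.347 -0.001]
 [ 0.347 -0.938  0.001]
 [-0.    -0.001 -1.   ]]
1 [ 0.3604 -0.4044  0.1061 -0.2398 -0.2935 -1.3529]
-1 [ 0.3604 -0.4044  0.1061 -0.3101  0.2534  1.7534]
```

Units first: shifts go in shares of 0.75 m and turns go in shares of 4 rad. So -0.404 m is -0.5387, 0.36 m is 0.48, -1.353 rad is -0.3383.

Call:
carry_out:
  motion: [0.48, -0.5387, 0.0667, -0.06, -0.0735, -0.3383, 0.48, -0.5387, 0.0667, -0.06, -0.0735, -0.3383, 0.48, -0.5387, 0.0667, -0.06, -0.0735, -0.3383, 0.48, -0.5387, 0.0667, -0.06, -0.0735, -0.3383, 0.48, -0.5387, 0.0667, -0.06, -0.0735, -0.3383, 0.48, -0.5387, 0.0667, -0.06, -0.0735, -0.3383, 0.48, -0.5387, 0.0667, -0.06, -0.0735, -0.3383, 0.48, -0.5387, 0.0667, -0.06, -0.0735, -0.3383, 0.48, -0.5387, 0.0667, -0.06, -0.0735, -0.3383, 0.48, -0.5387, 0.0667, -0.06, -0.0735, -0.3383]
  jaw: 1
  squeeze: 80

```text
clock: 0.93
eef_pos: [0.3686, -0.1979, 0.2071]
eef_rot: [2.034, 2.043, -0.301]
force: [1.1, -0.7, 0.4]
grip_width: 1.001
grip_force: 0.0
```

```bash
python3 - <<'E'
from h import *
s=manip.read_state(); print(s['clock'],s['joints'].round(3),s['eef_pos'])
print(go([.4203,-.120,.031],orient(98.7,-20,1),.12))
E
```

```text
0.9333 [ 0.477  0.117 -0.411  2.191  0.489  0.855 -0.253] [ 0.36863093 -0.19788411  0.20711151]
[ 0.1322  0.045   0.0292 -0.0239 -0.0287 -0.1438]
```

Converted, 0.132 m is 0.176, 0.045 m is 0.06, -0.144 rad is -0.036.

Call:
carry_out:
  motion: [0.176, 0.06, 0.0387, -0.006, -0.0073, -0.036, 0.176, 0.06, 0.0387, -0.006, -0.0073, -0.036, 0.176, 0.06, 0.0387, -0.006, -0.0073, -0.036, 0.176, 0.06, 0.0387, -0.006, -0.0073, -0.036, 0.176, 0.06, 0.0387, -0.006, -0.0073, -0.036, 0.176, 0.06, 0.0387, -0.006, -0.0073, -0.036]

```text
clock: 1.43
eef_pos: [0.4145, -0.0825, 0.1388]
eef_rot: [1.868, 2.169, -0.33]
force: [-0.5, -0.4, -0.4]
grip_width: 0.999
grip_force: 0.0
```

```bash
python3 - <<'E'
from h import *
s=manip.read_state(); print(s['clock'],s['joints'].round(3),s['eef_pos'])
print(go([.4203,-.120,.031],orient(98.7,-20,1),.0))
im,d,P=shot('wrist','w1')
p=P.reshape(-1,3); h=cv2.cvtColor(im,cv2.COLOR_RGB2HSV).reshape(-1,3)
b=p[(h[:,0]>95)&(h[:,0]<125)&(h[:,1]>100)&(p[:,2]>.05)&(p[:,2]<.07)]
w=p[(p[:,2]>.052)&(p[:,2]<.066)&(abs(p[:,0]-.42)<.07)&(p[:,1]<-.04)&(p[:,1]>-.22)]
for q in(b,w): print(len(q), len(q) and cv2.minAreaRect((q[:,:2]*1000).astype(np.float32)), np.median(q[:,2]))
E
```

```text
1.4333 [ 0.202  0.298 -0.506  2.215  0.675  0.843 -0.643] [ 0.41454944 -0.08254012  0.13878996]
[ 0.001   0.0004  0.1193 -0.0032 -0.0023 -0.0024]
4974 ((421.26751708984375, -136.0024871826172), (56.22842788696289, 102.00531768798828), 8.431961059570312) 0.05823728030071
9680 ((419.361083984375, -122.2214126586914), (58.00984573364258, 129.8081817626953), 8.476981163024902) 0.05837399814343351
```

View pics/w1.png

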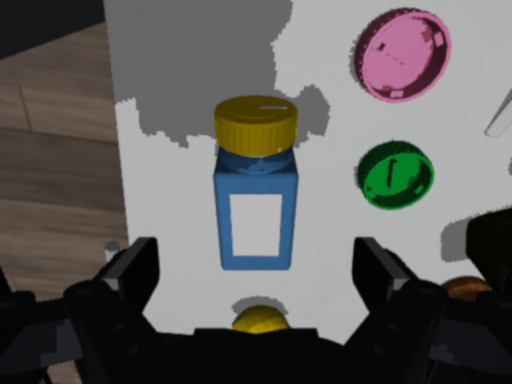

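The wrist view shows the jar centred at (257,215) between the open fingers, with the lid at (257,125). The wrist and top camera measurements agree, so I'll descend and grip.

Call:
carry_out:
  motion: [0, 0, 0.04, 0, 0, 0, 0, 0, 0.08, 0, 0, 0, 0, 0, 0.1067, 0, 0, 0, 0, 0, 0.1333, 0, 0, 0, 0, 0, 0.1493, 0, 0, 0, 0, 0, 0.1587, 0, 0, 0, 0, 0, 0.1587, 0, 0, 0]

```text
clock: 2.07
eef_pos: [0.4195, -0.1257, 0.0271]
eef_rot: [1.873, 2.162, -0.332]
force: [0.1, -0.1, 0.1]
grip_width: 1.003
grip_force: 0.0
```

Call:
carry_out:
  motion: [0, 0, 0, 0, 0, 0, 0, 0, 0, 0, 0, 0, 0, 0, 0, 0, 0, 0, 0, 0, 0, 0, 0, 0, 0, 0, 0, 0, 0, 0, 0, 0, 0, 0, 0, 0]
  jaw: 0
  squeeze: 100

```text
clock: 2.57
eef_pos: [0.4209, -0.1237, 0.0288]
eef_rot: [1.87, 2.163, -0.328]
force: [-2.8, 1.1, 8.2]
grip_width: 0.671
grip_force: 106.9
```

```bash
python3 - <<'E'
from h import *
s=manip.read_state(); print(s['clock'],s['joints'].round(3),s['eef_pos'],s['force'],s['grip_width'],s['grip_force'])
for t in (-20,0,30,70): print(t,go([.43,-.06,.2],orient(98.7,t,1)))
E
```

```text
2.5667 [ 0.157  0.514 -0.354  2.303  1.026  0.62  -0.941] [ 0.42086219 -0.12370754  0.02875269] [-2.81250693  1.10604075  8.23865992] 0.6707287317694245 106.87347292900085
-20 [-0.0005  0.0185 -0.177  -0.001  -0.0004 -0.0065]
0 [ 1.200e-03  1.850e-02 -1.773e-01  1.000e-04  3.486e-01 -6.600e-03]
30 [ 0.0033  0.0185 -0.1788  0.0019  0.8722 -0.0065]
70 [ 0.0045  0.0185 -0.182   0.0043  1.5704 -0.0059]
```

Converted, -0.177 m is -0.236, -0.155 m is -0.2067.

Call:
carry_out:
  motion: [0, 0.0027, -0.02, 0, 0, 0, 0, 0.0067, -0.0533, 0, 0, 0, 0, 0.0107, -0.0933, 0, 0, 0, 0, 0.0133, -0.1333, 0, 0, 0, 0, 0.0173, -0.1733, 0, 0, 0, 0, 0.0213, -0.2067, 0, 0, 0, 0, 0.024, -0.236, 0, 0, 0, 0, 0.024, -0.236, 0, 0, 0]

```text
clock: 3.23
eef_pos: [0.4315, -0.0588, 0.1978]
eef_rot: [1.866, 2.164, -0.32]
force: [9.1, -16.9, -2.7]
grip_width: 0.664
grip_force: 150.6
```

Converted, 0.76 rad is 0.19.

Call:
carry_out:
  motion: [0, 0, 0, 0, 0.0125, 0, 0, 0, 0, 0, 0.03, 0, 0, 0, 0, 0, 0.05, 0, 0, 0, 0, 0, 0.07, 0, 0, 0, 0, 0, 0.09, 0, 0, 0, 0, 0, 0.11, 0, 0, 0, 0, 0, 0.13, 0, 0, 0, 0, 0, 0.15, 0, 0, 0, 0, 0, 0.17, 0, 0, 0, 0, 0, 0.19, 0]

```text
clock: 4.07
eef_pos: [0.429, -0.0616, 0.1939]
eef_rot: [-1.832, -2.12, -0.387]
force: [-1.8, 0.8, -0.2]
grip_width: 0.669
grip_force: 150.9
```

```bash
python3 - <<'E'
from h import *
s=manip.read_state(); print(s['clock'],s['joints'].round(3),s['eef_pos'],s['force'],s['moment'],s['grip_width'],s['grip_force'])
M=R.from_rotvec(s['eef_rot']).as_matrix(); print(M.round(3))
for t in (30,50,70): print(t,go([.43,-.06,.2],orient(98.7,t,1)))
E
```

```text
4.0667 [ 0.808  0.389 -0.634  1.951 -0.193  1.023  0.453] [ 0.42903624 -0.06156506  0.19392303] [-1.76910343  0.82104352 -0.18746994] [ 1.74397558 -0.60566093 -0.25591105] 0.6687676471242096 150.92693567276
[[-0.133  0.989 -0.058]
 [ 0.905  0.145  0.4  ]
 [ 0.404  0.    -0.915]]
30 [ 0.0043  0.0012 -0.      0.0033  0.1078 -0.0056]
50 [ 0.0059  0.0012 -0.0005  0.0042  0.4569 -0.005 ]
70 [ 0.0074  0.0012 -0.0015  0.0051  0.8059 -0.0043]
```

Converted, 0.8 rad is 0.2.

Call:
carry_out:
  motion: [0, 0, 0, 0, 0.02, 0, 0, 0, 0, 0, 0.04, 0, 0, 0, 0, 0, 0.06, 0, 0, 0, 0, 0, 0.08, 0, 0, 0, 0, 0, 0.1, 0, 0, 0, 0, 0, 0.12, 0, 0, 0, 0, 0, 0.14, 0, 0, 0, 0, 0, 0.16, 0, 0, 0, 0, 0, 0.18, 0, 0, 0, 0, 0, 0.2, 0]

```text
clock: 4.9
eef_pos: [0.4296, -0.0624, 0.1928]
eef_rot: [-1.341, -1.549, -0.93]
force: [0.8, -1.6, -4.7]
grip_width: 0.667
grip_force: 124.7
```

```bash
python3 - <<'E'
from h import *
s=manip.read_state(); print(s['clock'],s['joints'].round(3),s['eef_pos'],s['force'],s['moment'],s['grip_width'],s['grip_force'])
M=R.from_rotvec(s['eef_rot']).as_matrix(); print(M.round(3))
for t in (30,50,70): print(t,go([.43,-.06,.2],orient(98.7,t,1)))
shot('scene','scene1'); shot('top','top1'); 
E
```

```text
4.9 [ 1.05   0.882 -0.7    1.774 -0.471  1.385  0.771] [ 0.42955361 -0.06235802  0.19281408] [ 0.83344051 -1.61290642 -4.69620084] [-1.75777932 -0.32085404 -0.16470894] 0.6666073815285789 124.65970620978624
[[-0.05   0.99  -0.135]
 [ 0.346  0.144  0.927]
 [ 0.937 -0.001 -0.35 ]]
30 [ 0.0043  0.0008  0.0035  0.0056 -0.69   -0.0056]
50 [ 0.0059  0.0007  0.0043  0.0064 -0.3409 -0.0045]
70 [ 0.0076  0.0007  0.0046  0.007   0.0081 -0.0033]
```

View pics/scene1.png

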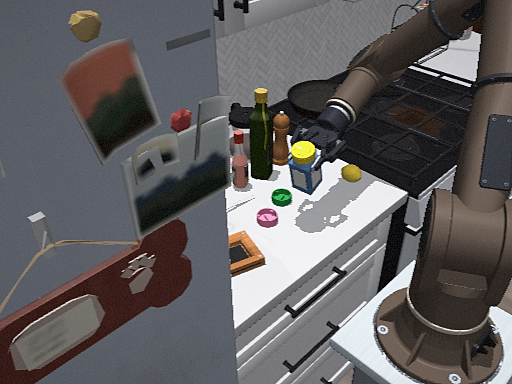

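The scene view shows the jar upright in the gripper at (305,170) with its lid on top. Next I'll measure the jar's pose in the hand and refine the brace position.

```bash
python3 - <<'E'
from h import *
s=manip.read_state(); M=R.from_rotvec(s['eef_rot']).as_matrix(); g=s['eef_pos']-.005*M[:,2]
for n in('top1','scene1'):
    z=np.load(f'pics/{n}.npz'); P=z['P'].reshape(-1,3); h=cv2.cvtColor(z['im'],cv2.COLOR_RGB2HSV).reshape(-1,3)
    y=(h[:,0]>20)&(h[:,0]<35)&(h[:,1]>100)&(np.linalg.norm(P[:,:2]-g[:2],axis=1)<.07)&(P[:,2]>.1)
    q=P[y]; zt=np.percentile(q[:,2],90); t=q[abs(q[:,2]-np.median(q[q[:,2]>zt-.01][:,2]))<.006]
    c=cv2.minEnclosingCircle((t[:,:2]*1000).astype(np.float32)); A=np.c_[t[:,:2]-t[:,:2].mean(0),np.ones(len(t))]; k=np.linalg.lstsq(A,t[:,2],rcond=None)[0]
    print(n,len(q),len(t),c,'z',k[2],'slopes deg',np.degrees(k[:2]))
    b=P[(h[:,0]>95)&(h[:,0]<125)&(h[:,1]>100)&(np.linalg.norm(P[:,:2]-g[:2],axis=1)<.07)&(P[:,2]>.05)]
    print(' blue', len(b), b.min(0) if len(b) else '', b.max(0) if len(b) else '')
print('grasp',g)
z=np.load('pics/top1.npz'); P,im=z['P'],z['im']; q=P[180:250,160:230].reshape(-1,3); q=q[(q[:,2]>.017)&(q[:,2]<.032)]
print('brace',cv2.minAreaRect((q[:,:2]*1000).astype(np.float32)))
K,Rm,t=cam('scene')
# front face normal of jar from scene cloud (blue, az)
z=np.load('pics/scene1.npz'); P=z['P'].reshape(-1,3); h=cv2.cvtColor(z['im'],cv2.COLOR_RGB2HSV).reshape(-1,3)
b=P[(h[:,0]>95)&(h[:,0]<125)&(h[:,1]>100)&(np.linalg.norm(P[:,:2]-g[:2],axis=1)<.07)&(P[:,2]>.05)]
hl=np.array([.0,.0]); c=z['im']; 
E
```

```text
top1 466 368 ((427.55169677734375, -63.64273452758789), 28.11155128479004) z 0.2332434050143357 slopes deg [  3.73806408 -11.50654579]
 blue 155 [ 0.40062525 -0.12635238  0.12252593] [ 0.48609508 -0.04409068  0.22296301]
scene1 454 252 ((428.6490173339844, -57.0307502746582), 29.545122146606445) z 0.23532701403492512 slopes deg [  4.47243768 -14.17213705]
 blue 454 [ 0.3774073  -0.13480002  0.10347654] [ 0.48782261 -0.034682    0.22761417]
grasp [ 0.42949485 -0.06763709  0.19227308]
brace ((460.18670654296875, 138.33029174804688), (111.67118835449219, 110.07791137695312), 73.09140014648438)
```

Call:
carry_out:
  motion: [0, 0, 0, 0, 0, 0, 0, 0, 0, 0, 0, 0, 0, 0, 0, 0, 0, 0, 0, 0, 0, 0, 0, 0]
  squeeze: 120

```text
clock: 5.33
eef_pos: [0.4298, -0.0607, 0.1948]
eef_rot: [-1.34, -1.555, -0.928]
force: [0.2, -1.9, -5.3]
grip_width: 0.664
grip_force: 128.4
```

```bash
cat >> h.py <<'E'
def jarpose(tag,n='top',rad=.08,zmin=.08):
    s=manip.read_state(); M=R.from_rotvec(s['eef_rot']).as_matrix(); g=s['eef_pos']-.005*M[:,2]
    im,d,P=shot(n,tag+n); P=P.reshape(-1,3); h=cv2.cvtColor(im,cv2.COLOR_RGB2HSV).reshape(-1,3)
    q=P[(h[:,0]>20)&(h[:,0]<35)&(h[:,1]>100)&(np.linalg.norm(P[:,:2]-g[:2],axis=1)<rad)&(P[:,2]>zmin)]
    best=None; rng=np.random.default_rng(0)
    for _ in range(600):                       # RANSAC plane, near-level
        a=q[rng.choice(len(q),3,False)]; nn=np.cross(a[1]-a[0],a[2]-a[0]); l=np.linalg.norm(nn)
        if l<1e-5: continue
        nn/=l*np.sign(nn[2]+1e-9)
        if nn[2]<.8: continue
        i=abs((q-a[0])@nn)<.0025
        if best is None or i.sum()>best.sum(): best=i
    t=q[best]; c=t.mean(0); nn=np.linalg.svd(t-c)[2][2]; nn*=np.sign(nn[2])
    c2=cv2.minEnclosingCircle(((t-c)[:,:2]*1000).astype(np.float32)); ctr=c.copy(); ctr[:2]+=np.array(c2[0])/1000
    print(n,'lidtop',ctr.round(4),'mean',c.round(4),'r',round(c2[1],1),'n',len(t),'lean deg',np.degrees(nn[:2]).round(1),'in tool',(M.T@(ctr-g)).round(4),'axis in tool',(M.T@nn).round(3))
E
python3 - <<'E'
from h import *
jarpose('a','top'); jarpose('a','scene')
s=manip.read_state(); print(s['grip_width'],s['grip_force'],s['force'],s['moment'])
im=cv2.imread('pics/atop.png')
shot('wrist','w2')
a=cv2.resize(cv2.imread('pics/ascene.png')[120:210,260:380],(480,360),interpolation=2)
cv2.imwrite('pics/v.png',np.hstack([a,cv2.resize(cv2.imread('pics/w2.png'),(320,360))]))
E
```

```text
top lidtop [ 0.4272 -0.06    0.2364] mean [ 0.4268 -0.0592  0.2364] r 27.6 n 393 lean deg [-4.2 16.1] in tool [ 0.0394 -0.0024 -0.0088] axis in tool [ 0.997 -0.03  -0.069]
scene lidtop [ 0.4259 -0.0551  0.2358] mean [ 0.4251 -0.0548  0.2358] r 27.9 n 278 lean deg [-6.1 15.3] in tool [ 0.0407 -0.003  -0.0038] axis in tool [ 0.995 -0.066 -0.076]
0.6657998585860726 129.95389454299584 [ 0.00866081  0.49580968 -5.66738438] [-2.60310251 -0.3639021  -0.14728442]
```

View pics/v.png

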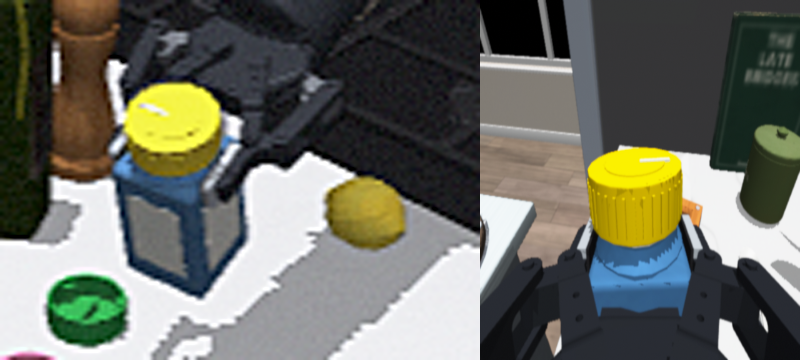

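The crop shows the lid on and the jar held high, near its shoulder. It leans about 15° toward +y, so it slid in the grip, and the tool has to pitch further to stand it up. I'll correct for this while moving over the brace.

```bash
python3 - <<'E'
from h import *
a=np.array([np.cos(np.radians(72.8)),np.sin(np.radians(72.8)),0])
g=np.array([.458,.137,.19])+.004*a
for az,t in((85,78),(72.8,85)): print(go(g if az<80 else [.442,.04,.19],orient(az,t,1)))
E
```

```text
[ 0.0311  0.028   0.0982 -0.2245  0.1498  0.0663]
[ 0.0658  0.0607  0.1887 -0.4368  0.268   0.1   ]
```

Converted, 0.189 m is 0.252, 0.18 m is 0.24, 0.268 rad is 0.067.

Call:
carry_out:
  motion: [0.004, 0.004, 0.0133, -0.0055, 0.0033, 0.0013, 0.0133, 0.012, 0.0387, -0.0165, 0.01, 0.0038, 0.0227, 0.0213, 0.0667, -0.0288, 0.0175, 0.0068, 0.0333, 0.0307, 0.0973, -0.042, 0.0258, 0.0095, 0.0453, 0.0413, 0.128, -0.0555, 0.034, 0.0125, 0.056, 0.052, 0.16, -0.0695, 0.0425, 0.0158, 0.0667, 0.0613, 0.1907, -0.0828, 0.0508, 0.019, 0.076, 0.0693, 0.2173, -0.0943, 0.0578, 0.0215, 0.084, 0.0773, 0.24, -0.1043, 0.064, 0.0238, 0.088, 0.0813, 0.252, -0.1093, 0.067, 0.025]

```text
clock: 6.32
eef_pos: [0.4598, 0.1472, 0.189]
eef_rot: [-1.502, -1.102, -1.373]
force: [0.3, -0.5, -5.4]
grip_width: 0.664
grip_force: 128.2
```

Call:
carry_out:
  motion: [0, 0, 0, 0, 0, 0, 0, 0, 0, 0, 0, 0, 0, 0, 0, 0, 0, 0, 0, 0, 0, 0, 0, 0]

```text
clock: 6.65
eef_pos: [0.462, 0.1448, 0.1892]
eef_rot: [-1.503, -1.105, -1.376]
force: [0.8, 0.2, -7.2]
grip_width: 0.665
grip_force: 128.8
```

```bash
python3 - <<'E'
from h import *
s=manip.read_state(); print(s['clock'],s['joints'].round(3),s['eef_pos'],s['force'],s['moment'],s['grip_width'],s['grip_force'])
M=R.from_rotvec(s['eef_rot']).as_matrix(); print(M.round(3))
jarpose('b','top'); jarpose('b','scene')
z=np.load('pics/btop.npz'); im,P=z['im'],z['P'].reshape(-1,3); h=cv2.cvtColor(im,cv2.COLOR_RGB2HSV).reshape(-1,3)
for n in('top','scene'):
    z=np.load(f'pics/b{n}.npz'); im,P=z['im'],z['P'].reshape(-1,3); h=cv2.cvtColor(im,cv2.COLOR_RGB2HSV).reshape(-1,3)
    b=P[(h[:,0]>95)&(h[:,0]<125)&(h[:,1]>100)&(np.linalg.norm(P[:,:2]-s['eef_pos'][:2],axis=1)<.08)&(P[:,2]>.03)]
    if len(b): print(n,len(b),np.percentile(b[:,2],[1,5,95]))
v=cv2.imread('pics/bscene.png')[170:300,190:330]; cv2.imwrite('pics/v2.png',np.hstack([cv2.resize(v,(420,390),interpolation=2),cv2.resize(cv2.imread('pics/btop.png')[130:260,140:260],(360,390),interpolation=2)]))
E
```

```text
6.65 [ 1.111  1.16  -1.041  2.275 -1.184  0.604  1.262] [0.46198194 0.14482906 0.18917331] [ 0.81330257  0.18121117 -7.20215534] [-1.7392033   0.53937413  0.22087952] 0.6645820613997863 128.76687101321295
[[ 0.026  0.955  0.297]
 [ 0.084 -0.298  0.951]
 [ 0.996 -0.    -0.088]]
top lidtop [0.4576 0.1372 0.2302] mean [0.4574 0.1371 0.2302] r 27.8 n 389 lean deg [-2.1  2.4] in tool [ 0.0402 -0.002  -0.0071] axis in tool [ 0.997 -0.048 -0.059]
scene lidtop [0.454  0.1396 0.2302] mean [0.447  0.1344 0.2302] r 30.9 n 178 lean deg [-2.3  2.6] in tool [ 0.0401 -0.0059 -0.006 ] axis in tool [ 0.997 -0.052 -0.056]
top 154 [0.10906627 0.12005721 0.19977868]
scene 331 [0.10431434 0.10681836 0.2036096 ]
```

View pics/v2.png

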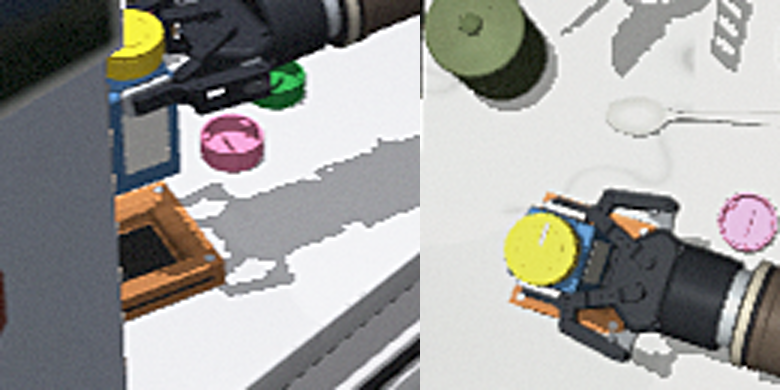

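The jar is over the brace and nearly upright, with the lid at (.457,.137,.230) and the base at about z = 0.10. Lowering it now, with a small tilt correction.

Converted, -0.07 m is -0.0933, -0.003 m is -0.004, -0.03 rad is -0.0075.

Call:
carry_out:
  motion: [-0.0107, -0.0013, 0, 0, -0.0025, 0, -0.032, -0.0027, 0, 0, -0.005, 0, -0.056, -0.004, 0.0013, 0, -0.0075, 0, -0.0747, -0.004, 0.0013, 0, -0.0075, 0, -0.0853, -0.004, 0.0013, 0, -0.0075, 0, -0.0933, -0.004, 0.0013, 0, -0.0075, 0, -0.0933, -0.004, 0.0013, 0, -0.0075, 0, -0.0933, -0.004, 0.0013, 0, -0.0075, 0]

```text
clock: 7.42
eef_pos: [0.4565, 0.142, 0.1198]
eef_rot: [-1.525, -1.122, -1.357]
force: [-0.9, -1.9, -4.9]
grip_width: 0.664
grip_force: 130.1
```

```bash
python3 - <<'E'
from h import *
s=manip.read_state(); print(s['clock'],s['joints'].round(3),s['eef_pos'],s['force'],s['moment'],s['grip_force'])
print(R.from_rotvec(s['eef_rot']).as_matrix().round(3))
jarpose('c','top')
P=np.load('pics/ctop.npz')['P'].reshape(-1,3); q=P[(abs(P[:,2])<.008)&(P[:,0]>.33)&(P[:,0]<.6)&(abs(P[:,1])<.2)]
print('table',q.mean(0),np.degrees(np.linalg.lstsq(np.c_[q[:,:2],np.ones(len(q))],q[:,2],rcond=None)[0][:2]))
E
```

```text
7.4167 [ 1.091  1.277 -0.959  2.257 -1.14   0.555  1.351] [0.45653913 0.14202932 0.11979195] [-0.89235072 -1.94903604 -4.94371015] [-1.95860874  0.64022174 -0.04399334] 130.13029207242653
[[ 0.036  0.955  0.294]
 [ 0.109 -0.296  0.949]
 [ 0.993 -0.002 -0.115]]
top lidtop [0.4526 0.1351 0.1611] mean [0.4524 0.1352 0.1611] r 27.7 n 320 lean deg [-0.9  3.5] in tool [ 0.0401 -0.0018 -0.0075] axis in tool [ 0.998 -0.035 -0.061]
table [ 0.48941305 -0.00616884  0.0010226 ] [ 0.05565861 -0.1007284 ]
```

Converted, -0.014 m is -0.0187, -0.012 m is -0.016, 0.055 rad is 0.0138.

Call:
carry_out:
  motion: [0, 0.0013, 0.0027, 0, 0.005, 0.0018, 0, 0.0027, 0.0053, 0, 0.01, 0.0035, 0, 0.004, 0.008, 0, 0.0138, 0.005, -0.0053, 0.004, 0.008, 0, 0.0138, 0.005, -0.0107, 0.004, 0.0093, 0, 0.0138, 0.005, -0.016, 0.004, 0.0093, 0, 0.0138, 0.005, -0.0187, 0.004, 0.0093, 0, 0.0138, 0.005, -0.0187, 0.004, 0.0093, 0, 0.0138, 0.005]

```text
clock: 8.13
eef_pos: [0.461, 0.146, 0.1044]
eef_rot: [-1.488, -1.07, -1.377]
force: [0.1, -0.8, -7.2]
grip_width: 0.66
grip_force: 128.8
```

```bash
python3 - <<'E'
from h import *
s=manip.read_state(); print(s['clock'],s['eef_pos'],s['force'],s['moment'],s['grip_force'])
print(R.from_rotvec(s['eef_rot']).as_matrix().round(3))
jarpose('d','top');jarpose('d2','top')
E
```

```text
8.1333 [0.46095105 0.146016   0.10435253] [ 0.10478199 -0.78987863 -7.22465567] [-1.60194476  0.52969074  0.11895176] 128.8398276711814
[[ 0.039  0.954  0.297]
 [ 0.052 -0.298  0.953]
 [ 0.998 -0.022 -0.061]]
top lidtop [0.4574 0.1369 0.1453] mean [0.457  0.1368 0.1453] r 27.6 n 299 lean deg [-1.7 -0.5] in tool [ 0.0402 -0.0016 -0.0073] axis in tool [ 0.996 -0.048 -0.078]
top lidtop [0.4573 0.1364 0.1456] mean [0.4567 0.1367 0.1456] r 28.2 n 320 lean deg [-0.5 -0.6] in tool [ 0.0401 -0.0014 -0.0078] axis in tool [ 0.997 -0.026 -0.074]
```

Converted, -0.01 m is -0.0133, -0.008 m is -0.0107.

Call:
carry_out:
  motion: [-0.0027, 0, 0, 0, 0, 0, -0.0053, 0, 0, 0, 0, 0, -0.008, 0, 0, 0, 0, 0, -0.0107, 0, 0, 0, 0, 0, -0.0133, 0, 0.0013, 0, 0, 0, -0.0133, 0, 0.0013, 0, 0, 0]

```text
clock: 8.73
eef_pos: [0.4609, 0.1469, 0.0963]
eef_rot: [-1.484, -1.069, -1.379]
force: [-0.8, -3.2, 1.5]
grip_width: 0.662
grip_force: 130.7
```

```bash
python3 - <<'E'
from h import *
s=manip.read_state(); print(s['clock'],s['eef_pos'],s['force'],s['moment'],s['grip_force'])
jarpose('e','top');jarpose('e2','top')
E
```

```text
8.7333 [0.4609129  0.14686748 0.0963384 ] [-0.84331588 -3.16461458  1.54594551] [-0.98095626  0.45348493 -0.09636636] 130.73080202797428
top lidtop [0.4577 0.1378 0.1371] mean [0.4572 0.1371 0.1371] r 28.2 n 289 lean deg [-1.6  1.5] in tool [ 0.0401 -0.0012 -0.007 ] axis in tool [ 0.998 -0.055 -0.041]
top lidtop [0.457  0.1378 0.1376] mean [0.4559 0.1376 0.1376] r 27.5 n 291 lean deg [-1.3  0.2] in tool [ 0.0405 -0.0019 -0.0072] axis in tool [ 0.997 -0.044 -0.061]
```

Converted, -0.004 m is -0.0053, -0.002 m is -0.0027.

Call:
carry_out:
  motion: [-0.0027, 0, 0, 0, 0, 0, -0.0053, 0, 0, 0, 0, 0, -0.0053, 0, 0, 0, 0, 0]

```text
clock: 9.08
eef_pos: [0.4609, 0.1471, 0.0963]
eef_rot: [-1.476, -1.067, -1.384]
force: [-1.4, -14.2, 21.3]
grip_width: 0.666
grip_force: 132.1
```

Call:
carry_out:
  motion: [0, 0, 0, 0, 0, 0, 0, 0, 0, 0, 0, 0, 0, 0, 0, 0, 0, 0, 0, 0, 0, 0, 0, 0, 0, 0, 0, 0, 0, 0, 0, 0, 0, 0, 0, 0]
  jaw: 1

```text
clock: 9.58
eef_pos: [0.4606, 0.1464, 0.0908]
eef_rot: [-1.487, -1.071, -1.377]
force: [-0.9, 0.2, -0.1]
grip_width: 1.003
grip_force: 0.0
```

```bash
python3 - <<'E'
from h import *
s=manip.read_state(); print(s['clock'],s['eef_pos'],s['force'],s['moment'],s['grip_width'])
jarpose('f','top');jarpose('f2','top')
E
```

```text
9.5833 [0.46056303 0.14644567 0.09080102] [-0.93644967  0.15473263 -0.11285696] [-0.98520133  0.28224588  0.01194714] 1.0030613830005186
top lidtop [0.46   0.1367 0.1369] mean [0.4592 0.1364 0.1369] r 27.6 n 298 lean deg [-0.5  0. ] in tool [ 0.0454  0.0014 -0.0072] axis in tool [ 0.998 -0.03  -0.063]
top lidtop [0.4602 0.1364 0.1369] mean [0.4595 0.1368 0.1369] r 27.8 n 299 lean deg [-0.4  1.4] in tool [ 0.0455  0.0016 -0.0075] axis in tool [ 0.999 -0.035 -0.039]
```

Converted, 0.16 m is 0.2133, 0.14 m is 0.1867.

Call:
carry_out:
  motion: [0, 0, -0.02, 0, 0, 0, 0, 0, -0.0467, 0, 0, 0, 0, 0, -0.08, 0, 0, 0, 0, 0, -0.1133, 0, 0, 0, 0.0067, 0, -0.1467, 0, 0, 0, 0.04, 0, -0.1733, 0, 0, 0, 0.0867, 0, -0.1733, 0, 0, 0, 0.1333, 0, -0.1733, 0, 0, 0, 0.1867, 0, -0.1733, 0, 0, 0, 0.2133, 0, -0.1733, 0, 0, 0]

```text
clock: 10.52
eef_pos: [0.4279, 0.0319, 0.2621]
eef_rot: [-1.484, -1.073, -1.377]
force: [0.5, -0.7, 0.9]
grip_width: 0.996
grip_force: 0.0
```

```bash
python3 - <<'E'
from h import *
s=manip.read_state(); print(s['clock'],s['joints'].round(3),s['eef_pos'],s['force'])
jarpose('g','top',rad=.25)
print(go([.46,.1366,.127],orient(55,0,1),.1))
E
```

```text
10.5167 [ 1.278  0.897 -0.891  2.195 -0.985  1.033  1.005] [0.42791851 0.03188196 0.26208891] [ 0.50970627 -0.66589339  0.9427339 ]
top lidtop [0.4601 0.1364 0.137 ] mean [0.4599 0.137  0.137 ] r 27.7 n 299 lean deg [0.5 0.7] in tool [-0.1183  0.0022  0.1217] axis in tool [ 0.999 -0.015 -0.046]
[-3.5200e-02  3.0000e-04  1.1150e-01 -2.4820e-01 -1.4943e+00  2.3660e-01]
```

Converted, 0.09 m is 0.12, 0.084 m is 0.112, -1.04 rad is -0.26.

Call:
carry_out:
  motion: [-0.0013, 0, 0.0053, -0.003, -0.0188, 0.003, -0.0053, 0, 0.0147, -0.0063, -0.0373, 0.006, -0.0093, 0, 0.0293, -0.0108, -0.065, 0.0103, -0.0147, 0, 0.0467, -0.0155, -0.0935, 0.015, -0.02, 0, 0.064, -0.0203, -0.1225, 0.0193, -0.0253, 0, 0.08, -0.025, -0.15, 0.0238, -0.0293, 0, 0.0933, -0.0295, -0.1775, 0.028, -0.0333, 0, 0.104, -0.034, -0.205, 0.0325, -0.036, 0, 0.112, -0.0385, -0.2325, 0.0368, -0.0387, 0, 0.12, -0.043, -0.26, 0.041]

```text
clock: 11.4
eef_pos: [0.4516, 0.1134, 0.2247]
eef_rot: [-2.399, -1.378, -0.579]
force: [-0.9, -1.1, -1.5]
grip_width: 0.999
grip_force: 0.0
```

```bash
python3 - <<'E'
from h import *
s=manip.read_state(); print(s['clock'],s['joints'].round(3),s['eef_pos'],s['force'])
print(go([.46,.1366,.127],orient(55,0,1),.1))
E
```

```text
11.4 [ 0.602  0.203 -0.694  2.152 -0.552  0.669 -0.185] [0.45161171 0.11344373 0.22467434] [-0.91421436 -1.11016806 -1.49051532]
[ 0.0197 -0.0038  0.0145 -0.0927 -0.5094  0.081 ]
```

Converted, 0.02 m is 0.0267, 0.0145 m is 0.0193, 0.081 rad is 0.0203.

Call:
carry_out:
  motion: [0.004, -0.0013, 0.0027, -0.0048, -0.025, 0.004, 0.0107, -0.0027, 0.008, -0.0093, -0.0525, 0.008, 0.016, -0.0027, 0.012, -0.0138, -0.0775, 0.012, 0.0213, -0.004, 0.016, -0.0185, -0.1025, 0.0163, 0.0253, -0.0053, 0.0187, -0.0218, -0.12, 0.019, 0.0267, -0.0053, 0.0193, -0.0233, -0.1273, 0.0203, 0.0267, -0.0053, 0.0193, -0.0233, -0.1273, 0.0203, 0.0267, -0.0053, 0.0193, -0.0233, -0.1273, 0.0203]

```text
clock: 12.07
eef_pos: [0.4594, 0.1376, 0.2209]
eef_rot: [-2.778, -1.453, -0.002]
force: [0.4, 0.0, -0.3]
grip_width: 1.002
grip_force: 0.0
```

```bash
python3 - <<'E'
from h import *
s=manip.read_state(); print(s['clock'],s['joints'].round(3),s['eef_pos'],s['force'])
print(R.from_rotvec(s['eef_rot']).as_matrix().round(3))
print(go([.46,.1366,.127],orient(55,0,1),.0))
jarpose('hw','wrist')
E
```

```text
12.0667 [ 0.023  0.272 -0.512  1.917  0.15   0.989 -1.163] [0.45940081 0.13762841 0.22091178] [ 0.3816807   0.00668445 -0.34554062]
[[ 0.57   0.821 -0.002]
 [ 0.821 -0.57   0.007]
 [ 0.004 -0.005 -1.   ]]
[-0.0009  0.0016  0.0989 -0.0052 -0.0044  0.0041]
wrist lidtop [0.4593 0.1372 0.1361] mean [0.4595 0.1378 0.1361] r 28.2 n 4703 lean deg [0.2 0.3] in tool [-0.0008  0.0006  0.0898] axis in tool [ 0.011 -0.005 -1.   ]
```

View pics/hwwrist.png

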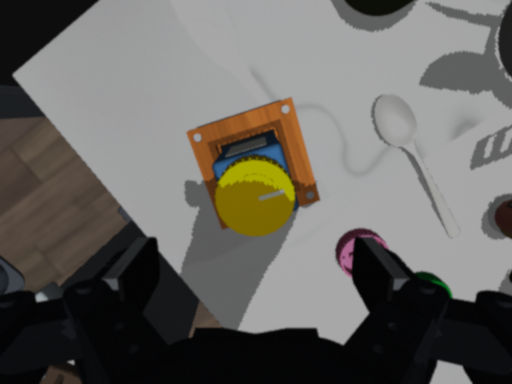

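The wrist view shows the jar seated square in the brace, with the lid at (255,197) level and centred under the tool. I'll descend and grip it.

Converted, 0.099 m is 0.132, 0.095 m is 0.1267, -0.005 rad is -0.0013.

Call:
carry_out:
  motion: [-0.0013, 0.0013, 0.0267, -0.0013, -0.001, 0, -0.0013, 0.0013, 0.06, -0.0013, -0.001, 0, -0.0013, 0.0013, 0.0893, -0.0013, -0.001, 0, -0.0013, 0.0013, 0.112, -0.0013, -0.001, 0, -0.0013, 0.0013, 0.1267, -0.0013, -0.001, 0, -0.0013, 0.0013, 0.132, -0.0013, -0.001, 0, -0.0013, 0.0013, 0.132, -0.0013, -0.001, 0]

```text
clock: 12.7
eef_pos: [0.4594, 0.1337, 0.1216]
eef_rot: [2.788, 1.448, -0.002]
force: [0.2, 0.0, -0.6]
grip_width: 1.0
grip_force: 0.0
```

Call:
carry_out:
  motion: [0, 0, 0, 0, 0, 0, 0, 0, 0, 0, 0, 0, 0, 0, 0, 0, 0, 0, 0, 0, 0, 0, 0, 0, 0, 0, 0, 0, 0, 0, 0, 0, 0, 0, 0, 0]
  jaw: 0
  squeeze: 70

```text
clock: 13.2
eef_pos: [0.4602, 0.136, 0.1237]
eef_rot: [2.785, 1.451, 0.003]
force: [-4.4, -0.3, 8.7]
grip_width: 0.638
grip_force: 72.0
```

```bash
python3 - <<'E'
from h import *
s=manip.read_state(); print(s['clock'],s['joints'].round(3),s['eef_pos'],s['force'],s['moment'],s['grip_width'],s['grip_force'])
print(R.from_rotvec(s['eef_rot']).as_matrix().round(3))
E
```

```text
13.2 [-0.029  0.397 -0.472  2.034  0.258  0.766 -1.267] [0.46016692 0.13597104 0.12365627] [-4.38722659 -0.32766563  8.66419631] [0.09156244 0.9437423  0.03660768] 0.6378234635789892 72.03209213912487
[[ 0.573  0.82   0.002]
 [ 0.82  -0.573 -0.   ]
 [ 0.001  0.002 -1.   ]]
```

Converted, -0.66 rad is -0.165.

Call:
carry_out:
  motion: [0, 0, 0, 0, 0, -0.01, 0, 0, 0, 0, 0, -0.025, 0, 0, 0, 0, 0, -0.0425, 0, 0, 0, 0, 0, -0.06, 0, 0, 0, 0, 0, -0.0775, 0, 0, 0, 0, 0, -0.095, 0, 0, 0, 0, 0, -0.1125, 0, 0, 0, 0, 0, -0.13, 0, 0, 0, 0, 0, -0.15, 0, 0, 0, 0, 0, -0.165]

```text
clock: 14.03
eef_pos: [0.4611, 0.1371, 0.1238]
eef_rot: [2.16, 2.279, 0.006]
force: [-1.1, 4.5, 4.1]
grip_width: 0.641
grip_force: 73.0
```

```bash
python3 - <<'E'
from h import *
s=manip.read_state(); print(s['clock'],s['joints'].round(3),s['eef_pos'],s['force'],s['moment'],s['grip_width'],s['grip_force'])
M=R.from_rotvec(s['eef_rot']).as_matrix(); print(M.round(3))
def yaw(f):
    z=np.load(f); im,P=z['im'],z['P']; h=cv2.cvtColor(im,cv2.COLOR_RGB2HSV)
    d=np.hypot(P[...,0]-.46,P[...,1]-.1366); w=(d<.026)&(abs(P[...,2]-.136)<.008)
    q=P[w&(h[...,1]<120)&(h[...,2]>100)][:,:2]; e=np.linalg.svd(q-q.mean(0))[2][0]; r=q.mean(0)-[.46,.1366]
    print(f,len(q),'mark line',np.degrees(np.arctan2(e[1],e[0])),'pos',np.degrees(np.arctan2(r[1],r[0])),np.hypot(*r))
    H=h[...,0]; S=h[...,1]; b=(H>95)&(H<125)&(S>100)&(np.abs(P[...,2]-.10)<.012)&(d<.06)
    b=P[b][:,:2]; print(' blue',len(b), cv2.minAreaRect((b*1000).astype(np.float32)) if len(b) else '')
shot('top','i'); shot('wrist','iw')
for f in('g','top','i','hwwrist','iw'): 
    try: yaw(f'pics/{"gtop" if f=="g" else f}.npz')
    except Exception as e: print(f,e)
E
```

```text
14.0333 [ 0.094  0.431 -0.638  2.023  0.357  0.793 -0.7  ] [0.46106453 0.13710871 0.12379291] [-1.11048396  4.45699373  4.10053276] [ 1.01642677  0.3910581  -0.47457175] 0.6406793807451838 72.99594283103943
[[-0.053  0.999  0.004]
 [ 0.999  0.053  0.002]
 [ 0.002  0.004 -1.   ]]
pics/gtop.npz 13 mark line 158.76958140403548 pos -13.529284211720164 0.011295569986758985
 blue 87 ((459.3701171875, 134.67747497558594), (55.08616256713867, 56.47883987426758), 72.0291748046875)
top [Errno 2] No such file or directory: 'pics/top.npz'
pics/i.npz 0 mark line 0.0 pos nan nan
 blue 25 ((472.496826171875, 109.0873794555664), (25.2061824798584, 10.06174087524414), 19.6198787689209)
pics/hwwrist.npz 120 mark line 162.83950646945905 pos -19.420938365120342 0.01080270373851422
 blue 763 ((459.4913635253906, 137.07485961914062), (56.58927917480469, 56.16658020019531), 72.073974609375)
pics/iw.npz 353 mark line -150.16887854175738 pos 26.987116667047246 0.012436479921868571
 blue 2574 ((461.3614807128906, 152.9146728515625), (29.822980880737305, 56.931819915771484), 78.87480926513672)<stdin>:7: RuntimeWarning: Mean of empty slice.
  ret = um.true_divide(
```

Converted, -0.32 rad is -0.08.

Call:
carry_out:
  motion: [0, 0, 0, 0, 0, -0.015, 0, 0, 0, 0, 0, -0.0325, 0, 0, 0, 0, 0, -0.05, 0, 0, 0, 0, 0, -0.0675, 0, 0, 0, 0, 0, -0.08, 0, 0, 0, 0, 0, -0.08, 0, 0, 0, 0, 0, -0.08]

```text
clock: 14.72
eef_pos: [0.4612, 0.1372, 0.1239]
eef_rot: [1.774, 2.59, 0.006]
force: [-1.4, 4.5, 5.0]
grip_width: 0.637
grip_force: 73.1
```

```bash
python3 - <<'E'
from h import *
s=manip.read_state(); print(s['clock'],s['joints'].round(3),s['eef_pos'],s['force'],s['moment'],s['grip_width'],s['grip_force'])
M=R.from_rotvec(s['eef_rot']).as_matrix(); print('az',np.degrees(np.arctan2(M[1,0],M[0,0])))
shot('wrist','jw'); shot('top','jt')
for f in('hwwrist','iw','jw'):
    z=np.load(f'pics/{f}.npz'); im,P=z['im'],z['P']; h=cv2.cvtColor(im,cv2.COLOR_RGB2HSV); H,S=h[...,0],h[...,1]
    d=np.hypot(P[...,0]-.46,P[...,1]-.1366); m=((d<.025)&(abs(P[...,2]-.136)<.006)&(S<110)&(h[...,2]>90)).astype(np.uint8)
    c=max(cv2.findContours(m,0,2)[0],key=cv2.contourArea); mm=np.zeros_like(m); cv2.drawContours(mm,[c],-1,1,-1)
    q=P[mm>0][:,:2]; e=np.linalg.svd(q-q.mean(0))[2][0]; print(f,len(q),q.mean(0),'line',np.degrees(np.arctan2(e[1],e[0]))%180)
    b=(H>95)&(H<125)&(S>100)&(np.abs(P[...,2]-.10)<.012)&(d<.06); b=P[b][:,:2]; print(' blue',len(b),cv2.minAreaRect((b*1000).astype(np.float32)))
cv2.imwrite('pics/v3.png',np.hstack([cv2.imread(f'pics/{f}.png')[100:360,100:412] for f in('iw','jw')]))
E
```

```text
14.7167 [ 0.152  0.452 -0.717  2.019  0.407  0.811 -0.432] [0.46122929 0.13724438 0.123861  ] [-1.37989175  4.46617068  4.95192467] [ 1.03417711  0.26016078 -0.30153355] 0.6369174962970935 73.1284562498331
az 111.17563737026377
hwwrist 111 [0.47020726 0.13301775] line 162.20550128994088
 blue 763 ((459.4913635253906, 137.07485961914062), (56.58927917480469, 56.16658020019531), 72.073974609375)
iw 338 [0.47150619 0.14284684] line 20.546736082118997
 blue 2574 ((461.3614807128906, 152.9146728515625), (29.822980880737305, 56.931819915771484), 78.87480926513672)Traceback (most recent call last):
  File "<stdin>", line 9, in <module>
    u, s, vh = gufunc(a, signature=signature)
               ~~~~~~^^^^^^^^^^^^^^^^^^^^^^^^
    raise LinAlgError("SVD did not converge")
numpy.linalg.LinAlgError: SVD did not converge
```

Converted, -0.19 rad is -0.0475.

Call:
carry_out:
  motion: [0, 0, 0, 0, 0, -0.0175, 0, 0, 0, 0, 0, -0.035, 0, 0, 0, 0, 0, -0.0475, 0, 0, 0, 0, 0, -0.0475, 0, 0, 0, 0, 0, -0.0475]

```text
clock: 15.23
eef_pos: [0.4614, 0.1374, 0.124]
eef_rot: [1.52, 2.746, 0.007]
force: [-1.2, 4.8, 5.7]
grip_width: 0.642
grip_force: 73.2
```

```bash
python3 - <<'E'
from h import *
s=manip.read_state(); print(s['clock'],s['joints'].round(3),s['eef_pos'],s['force'],s['moment'],s['grip_width'],s['grip_force'])
M=R.from_rotvec(s['eef_rot']).as_matrix(); print('az',np.degrees(np.arctan2(M[1,0],M[0,0])))
shot('wrist','kw')
for f in('jw','kw'):
    z=np.load(f'pics/{f}.npz'); im,P=z['im'],z['P']; h=cv2.cvtColor(im,cv2.COLOR_RGB2HSV); H,S=h[...,0],h[...,1]
    d=np.hypot(P[...,0]-.46,P[...,1]-.1366); m=((S<110)&(h[...,2]>90)); m[:, :170]=0; 
    b=(H>95)&(H<125)&(S>100)&(np.abs(P[...,2]-.10)<.012)&(d<.06); b=P[b][:,:2]; print(' blue',len(b),cv2.minAreaRect((b*1000).astype(np.float32)))
cv2.imwrite('pics/v3.png',np.hstack([cv2.imread(f'pics/{f}.png')[100:360,100:412] for f in('iw','kw')]))
E
```

```text
15.2333 [ 0.185  0.465 -0.766  2.016  0.438  0.823 -0.272] [0.46143054 0.13737413 0.12397524] [-1.20668511  4.80518713  5.72774535] [ 1.07168555  0.17756822 -0.30096237] 0.6420712764058573 73.20236764848232
az 122.06180282593752
 blue 2476 ((459.14276123046875, 144.87428283691406), (46.257389068603516, 56.472084045410156), 79.17546844482422)
 blue 2500 ((447.4883728027344, 155.18984985351562), (75.3416976928711, 38.1749382019043), 33.16934585571289)
```

View pics/v3.png

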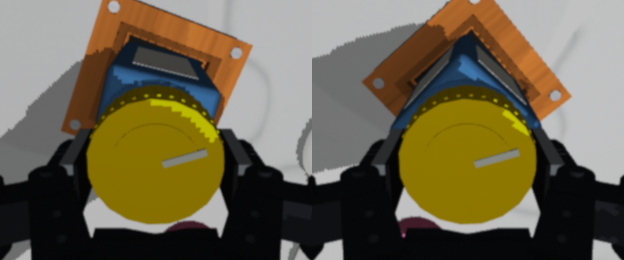

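The mark hasn't moved in the gripper between the two views, so the lid turned with the tool without slipping. It has turned about 60° against the jar. Lifting straight up now.

Converted, -0.051 m is -0.068, -0.048 m is -0.064.

Call:
carry_out:
  motion: [0, 0, -0.004, 0, 0, 0, 0, 0, -0.0093, 0, 0, 0, 0, 0, -0.016, 0, 0, 0, 0, 0, -0.024, 0, 0, 0, 0, 0, -0.0333, 0, 0, 0, 0, 0, -0.044, 0, 0, 0, 0, 0, -0.0547, 0, 0, 0, 0, 0, -0.064, 0, 0, 0, 0, 0, -0.068, 0, 0, 0, 0, 0, -0.068, 0, 0, 0]

```text
clock: 16.12
eef_pos: [0.4607, 0.1357, 0.1744]
eef_rot: [1.521, 2.746, 0.001]
force: [0.1, 0.6, 0.1]
grip_width: 0.636
grip_force: 74.0
```

```bash
python3 - <<'E'
from h import *
s=manip.read_state(); print(s['clock'],s['eef_pos'],s['force'],s['moment'],s['grip_width'],s['grip_force'])
print(R.from_rotvec(s['eef_rot']).as_matrix().round(3))
jarpose('lw','wrist'); jarpose('l','top'); shot('scene','ls')
P=np.load('pics/lwwrist.npz'); h=cv2.cvtColor(P['im'],cv2.COLOR_RGB2HSV); q=P['P'][(h[...,0]>95)&(h[...,0]<125)&(h[...,1]>100)]; q=q[np.hypot(q[:,0]-.46,q[:,1]-.137)<.06]; print('blue z',np.percentile(q[:,2],[1,50,90,99]))
cv2.imwrite('pics/v4.png',np.hstack([cv2.resize(cv2.imread('pics/ls.png')[150:300,200:340],(392,420),interpolation=2),cv2.resize(cv2.imread('pics/lwwrist.png'),(400,420))]))
E
```

```text
16.1167 [0.46067579 0.13567906 0.17439563] [0.07502193 0.60300659 0.12717028] [-0.01821071 -0.00586311  0.05708558] 0.6356122133443056 74.01555553078651
[[-0.531  0.848  0.003]
 [ 0.848  0.531 -0.   ]
 [-0.002  0.002 -1.   ]]
wrist lidtop [0.4587 0.1369 0.1864] mean [0.4571 0.1383 0.1864] r 28.9 n 13618 lean deg [-0.4  0.7] in tool [ 0.0021 -0.001  -0.007 ] axis in tool [ 0.012  0.003 -1.   ]
top lidtop [0.4734 0.1266 0.579 ] mean [0.4713 0.122  0.579 ] r 44.2 n 5 lean deg [19.1 20.6] in tool [-0.0151  0.0069 -0.4001] axis in tool [ 0.127  0.475 -0.871]
blue z [0.05575115 0.1045048  0.24301147 0.25731524]
```

View pics/v4.png

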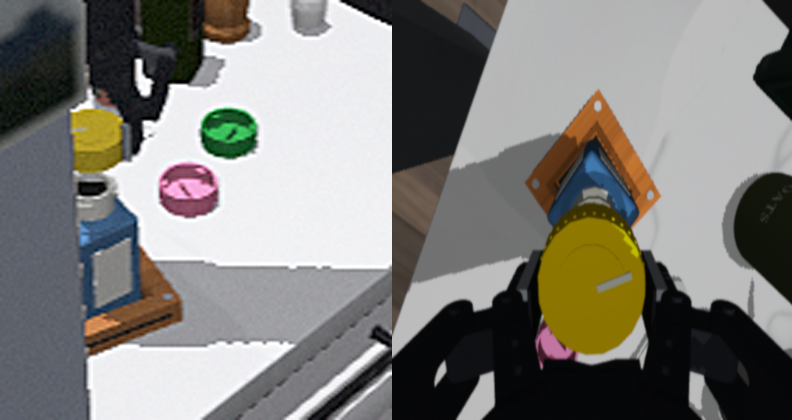

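The lid is off and held level about 3 cm above the open mouth, and the jar is standing down in the brace. Handing in.

```bash
python3 -c "
from plant import manip
print(manip.sign_off())"
```

```text
the job is handed in; nothing more can be done
None
```

The jar stands upright in the brace, and the lid, unscrewed about 60°, is held level about 3 cm above its mouth; I handed the job in at about 16 s, and no verdict came back.

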